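# Take the round-ended tasting board off its rail

## Task

Take the tasting board with the round lower end down from the sloping display stand: holding it by its wooden grip, first tip its lower end up until the board lies level while its lip still hangs on the upper rail, stay so for a moment, and only then lift the lip up off the rail, keeping the board about level. Set the board down on its feet in the middle of the grey stone slab, lengthwise along the slab, and let go only once it stands there. Leave the square-ended board hanging where it is.

Things in the scene. Friction and masses are not known exactly. Their poses are not given: they have to be found in the camera images.
- round_board: Light wooden board, half-round lower end, 150 x 84 x 10 mm, 0.2 kg, loose. Origin: middle of the plate's underside; x along it to the straight upper end (+75), z out of its top face (z=10). Hung with x pointing away from the robot, 25 deg above level. Below it a lip (x 63 to 75, full width) and a foot (x -60 to -48), both down to z=-18: off the stand it stands level on them, origin 18 mm up.
- round_grip (a point): Centre of the round-ended board's grip: an upright darker wooden block on its top face, 40 mm long (board x), 18 mm wide (board y: pinch it across this), 34 mm high. The point is at (-35, 0, 26) mm in the board's frame; the block's top is 18 mm above it and the board's top face 16 mm below it, along the board's z.
- round_lip (a point): Point (57, 0, -6) mm in the round-ended board's frame, in the hook of its lip. While the board hangs it is on the axis of the fixed stand's upper rail (round, 12 mm, level, along board y, 105 mm above the table). Swing the board about this point: 25 deg up is level; then 20 mm straight up frees the lip. A lower bar carries the board's underside at x=-28; weight alone holds it.
- square_board: The other board on the stand, alike but with a straight, square lower end; same frame, size, lip and grip. Hangs beside the round-ended board, 110 mm between centres, on either side. It stays.
- slab: Grey stone slab lying on the table, fixed, 190 (x) x 130 (y) x 12 mm, level. Origin: centre of its underside, on the table; its top is at z = 12 mm. Its long side is its x axis. A cup stands about 125 mm from its centre at +y, a marker lies about 95 mm from it at -y.

How it is judged:
On the way, in this order (a step that is already met when the one before it is completed fails the run):
1. the round-ended board is tipped up to level (within 10 degrees) with its lip still on the upper rail (lip point within 12 mm of where it hung) (angle between round_board's own z axis and vertical below 0.175 rad and distance of round_lip from where it was at the start of the episode below 0.012 m), for 0.2 s.
2. its lip is lifted at least 25 mm above where it hung, the board within 20 degrees of level (height (world z) of round_lip above 0.13 m and angle between round_board's own z axis and vertical below 0.35 rad), for 0.1 s.
At the end, for the whole second after the job is handed in: The round-ended board stands on its feet on the slab, level within 6 degrees, its centre within 22 mm of the slab's centre and its length within 12 degrees of the slab's, at rest and released; the square-ended board hangs within 20 mm of where it was (horizontal distance between round_board and slab below 0.022 m and angle between the x axis of round_board and the x axis of slab, either way round below 0.21 rad and angle between round_board's own z axis and vertical below 0.1 rad and height (world z) of round_board below 0.036 m and linear speed of round_board below 0.02 m/s and contact force between the fingers and round_board below 0.01 N and distance of square_board from where it was at the start of the episode below 0.02 m); the robot touches nothing.
It fails at once if the square-ended board is moved by more than 20 mm (distance of square_board from where it was at the start of the episode above 0.02 m).
It fails at once if the round-ended board is let go in the air: off the rail, or more than 20 mm above standing on the slab (contact force between the fingers and round_board below 0.01 N and (height (world z) of round_lip above 0.135 m or (horizontal distance between round_board and slab below 0.1 m and height (world z) of round_board above 0.05 m))).
It also fails if it takes over 46 s, if anything falls off the work surface, if the arm or the gripper's body presses on something with over 40 N, if the wrist force passes 120 N, or if a joint passes its speed limit or range.

## Robot

A 6-joint arm with a two-finger parallel gripper is mounted at the origin on a cart in front of the work surface, level with it; the furniture and walls round the work are solid. World frame = base frame: x ahead of the robot, y to its left, z up, the work surface at z = 0. Lengths are in m, angles in rad, forces in N, time in s.
With the tool pointing down it reaches from about 0.4 to 0.925 m from the base axis. Payload 12.5 kg.
Tool frame: the origin (TCP) lies at the very end of the fingers, on their centre line; the grasp point (between the pads) lies 19 mm behind it (r.grip_depth is the distance from the TCP to the grasp point, in m); z points along the fingers, y is the direction in which the jaws open and shut (so a half turn about z gives the same grasp; the last joint's range is limited). The gripper opens to 95 mm and grips with 3 to 60 N. Pads are 20 mm wide; open, the fingers measure 119 mm over their backs; the gripper's body (75 mm by 180 mm) begins 59 mm behind the grasp point.
Start: joints at [-1.348, 0.491, 1.559, -0, 1.092, -0.106], TCP at [0.202, -0.592, 0.215] pointing down, gripper open.
Joint ranges: [-3.1, 3.1], [-0.84, 2.19], [0.05, 2.79], [-1.13, 4.28], [0.06, 2.93], [-2.69, 2.69]. Speed limits (rad/s): [2.22, 2.22, 2.79, 3.14, 3.14, 3.14].

## Interface

Orientations are given as a unit quaternion [x, y, z, w].
In Python, from plant import r, optics gives the robot as it stands.
- The arm moves only by the tool play_rows, never from a script. Its arguments are lists of equal length, an entry for each row: "rot": the turn, a rotation vector about the tool's x, y, z in degrees, a list of three; "translation": the shift along the tool's x, y, z in m, a list of three; "claw": the opening, from -1 (shut) to 1 (fully open), so that 0 is half open. In form: {"rot": [[wx, wy, wz], ...], "translation": [[x, y, z], ...], "claw": [claw, ...]}. A call has 1 to 20 rows; each row shifts and turns the commanded pose from where the row before left it, along the tool's axes as they then stand; what a row does not reach is not made up. A row lasts 1/12 s, in which the tool goes at most 41.7 mm and 7.16 degrees, less where a joint would pass 70% of its speed; a pose out of reach is approached as far as the arm can. A call is refused whole if a number of a shift passes 0.0417 or a number of a turn 7.16, either way. A call with a gripper value outside its range is refused whole. The fingers move at their own pace and stop on an object; "newtons" is the grip in N (left out, the last holds). Time passes only in rows, so rows that do not move let the fingers close. It gives the time, the measured TCP pose, the force and the opening at its end, in the units of the state.
- r.read_state(): the state, without advancing time (a new reading comes with each control period).
- optics.camera(name): name is "scene" or "top"; returns a dict with "frame" (480x640x3 uint8, red, green, blue), "range_z" (480x640 float32, m along the optical axis (not along the pixel's ray), 0 where there is no reading), "mtx" (3x3 intrinsics, pixels), "k1" (the pictures are not rectified: a ray, as slopes to the right and down, at radius r is drawn at 1 + k1 r^2 times it, then the intrinsics apply), "R" (3x3) and "t" (3): a world point X has camera coordinates R X + t. Camera axes: x right, y down, z forward; pixel columns grow to the right and rows downward; lengths in m; the calibration is good to about 2 mm. A picture is of the moment at which its call begins.
- r.job_done(): hands the job in, once; it reports no verdict.
The state is a dict: "clock": time; "joint_pos": joint angles; "qvel": joint speeds; "tau": joint torques, N m; "tcp_pos": TCP position; "eef_rot": TCP orientation; "wrist_force": force on the tool from outside, world axes, zero at the start; "torque": the same for the moment, N m; "finger_gap": finger opening in m.
Only numpy, scipy, OpenCV 4.12 (cv2) and the standard library are available. Lean on these libraries where they do the work, as an engineer would, in place of code of your own. Each camera call takes 0.05 s, during which the arm holds its last target. There are 200 camera calls.

## Working session

There is one attempt and no reset: what is moved stays moved. The work goes in short steps, Python scripts to look and compute and a tool call to move; the robot and the scene stay as the last step left them, time stands still between calls to the robot, and variables do not carry over. Pictures are saved under pics/ and viewed, about 8 in all and at most 12, crops included, and the job is handed in when it is done.

Besides the shell and the picture viewer there is one more tool, called after "Request:" as a command line: name --argument value ..., lists and objects as JSON in quotes. play_rows: Moves the arm, as the interface text tells. Its arguments: {"type":"object","properties":{"rot":{"type":"array"},"translation":{"type":"array"},"claw":{"type":"array"},"newtons":{"type":"number"}},"required":["rot","translation","claw"]}

```bash
mkdir -p pics
cat > h.py <<'E'
import numpy as np, cv2
from plant import r, optics
def grab(n):
    c=optics.camera(n); np.savez(''+n+'.npz',**c); return c
def load(n): return dict(np.load(''+n+'.npz'))
def unproj(c,u,v,Z):
    K=c['mtx']; d=np.array([(u-K[0,2])/K[0,0],(v-K[1,2])/K[1,1]]); s=d.copy()
    for _ in range(20): s=d/(1+float(c['k1'])*(s@s))
    return c['R'].T@(np.array([s[0],s[1],1])*Z-c['t'])
def pt(c,u,v):
    w=c['range_z'][v-1:v+2,u-1:u+2]; w=w[w>0]
    return unproj(c,u,v,np.median(w)) if len(w) else None
def atz(c,u,v,z):
    a=unproj(c,u,v,0.);b=unproj(c,u,v,1.);return a+(b-a)*(z-a[2])/(b[2]-a[2])
def cloud(c):
    K=c['mtx'];v,u=np.mgrid[0:480,0:640]
    d=np.stack([(u-K[0,2])/K[0,0],(v-K[1,2])/K[1,1]],-1);s=d.copy()
    for _ in range(20): s=d/(1+float(c['k1'])*(s**2).sum(-1,keepdims=True))
    P=np.concatenate([s,np.ones((480,640,1))],-1)*c['range_z'][...,None]
    P=(P-c['t'])@c['R']; P[c['range_z']<=0]=np.nan; return P
E
python3 - <<'E'
from h import *
for n in('scene','top'):
    c=grab(n);cv2.imwrite(f'pics/{n}0.png',c['frame'][...,::-1]);print(n,c['R'].round(3).tolist(),c['t'],c['mtx'].round(1).tolist(),c['k1'])
print(r.read_state())
E
```

```text
scene [[-0.819, -0.573, -0.016], [-0.391, 0.578, -0.716], [0.42, -0.58, -0.698]] [0.45278598 0.22467003 1.00976251] [[587.6, 0.0, 311.7], [0.0, 587.6, 244.6], [0.0, 0.0, 1.0]] -0.0015009753658195605
top [[-0.012, -1.0, -0.017], [-0.994, 0.013, -0.104], [0.104, 0.016, -0.994]] [0.09837066 0.51312713 0.89344928] [[448.8, 0.0, 319.2], [0.0, 448.8, 239.0], [0.0, 0.0, 1.0]] -0.08327411009827983
{'clock': 0.1, 'joint_pos': array([-1.34760130e+00,  4.91498743e-01,  1.55938652e+00,  7.89444859e-06,
        1.09172683e+00, -1.05614823e-01]), 'qvel': array([ 8.71736773e-04, -2.27731021e-03, -2.36583324e-03, -1.81162605e-03,
        4.73530386e-05, -1.78805184e-03]), 'tau': array([ 3.58853023e-03, -6.13622832e+01, -2.58607131e+01,  6.94348197e-02,
        4.69644251e-02, -4.69667782e-05]), 'tcp_pos': array([ 0.20178843, -0.59129553,  0.21412121]), 'eef_rot': array([ 9.86516093e-01,  1.63663491e-01, -2.64531994e-05, -5.09042643e-04]), 'wrist_force': array([-0.31396105,  0.41011507,  0.87015509]), 'torque': array([ 0.00790293,  0.01180776, -0.00442264]), 'finger_gap': 0.09497504778867276}
```

View pics/scene0.png

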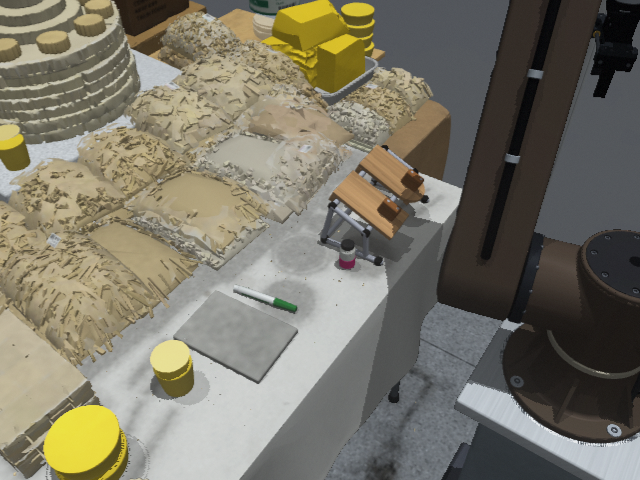

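View pics/top0.png

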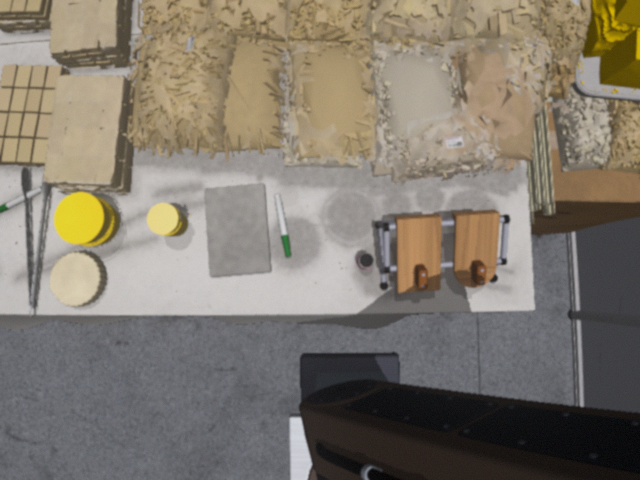

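The scene and top views show the slab (top view about 238,230), the stand with two boards (418,255 and 477,250), and a small bottle next to the stand (365,260). I'll enlarge the boards and fit the geometry from depth.

Run:
```python
from h import *
s=load('scene');t=load('top')
a=cv2.resize(s['frame'][130:280,310:450],None,fx=4,fy=4,interpolation=2)
b=cv2.resize(t['frame'][195:310,370:520],None,fx=4,fy=4,interpolation=2)
b=cv2.copyMakeBorder(b,0,600-b.shape[0],0,0,0)
im=np.hstack([a,b]);im=cv2.resize(im,(800,int(800*im.shape[0]/im.shape[1])));cv2.imwrite('pics/crop.png',im[...,::-1])
P=cloud(t)
# slab
m=(abs(P[...,2]-.012)<.008);f=t['frame'].astype(int)
g=(f.max(-1)-f.min(-1)<20)&(f.mean(-1)<165)&(f.mean(-1)>90)
M=np.zeros((480,640),bool);M[178:282,198:276]=1
mm=(g&M).astype(np.uint8);n,l,st,ce=cv2.connectedComponentsWithStats(mm);i=1+st[1:,4].argmax();v,u=np.where(l==i)
X=np.array([atz(t,uu,vv,.012)[:2] for uu,vv in zip(u,v)]);print('slab',cv2.minAreaRect(X.astype(np.float32)),X.mean(0),np.nanmedian(P[l==i][:,2]))
for nm,c in(('top',t),('scene',s)):
    P=cloud(c);Q=P.reshape(-1,3);C=c['frame'].reshape(-1,3).astype(int)
    w=(Q[:,2]>.04)&(Q[:,2]<.2)&(C[:,0]-C[:,2]>40)&(Q[:,0]>.3)&(Q[:,0]<.62)&(Q[:,1]<-.1)&(Q[:,1]>-.55)
    q=Q[w];print(nm,len(q),q.min(0),q.max(0))
    h,e=np.histogram(q[:,1],30);print(h.tolist(),e[[0,-1]])
```

```text
slab ((0.5382936596870422, 0.26445576548576355), (0.19174562394618988, 0.16049620509147644), 4.59243631362915) [0.53674985 0.26237749] 0.011235379532039843
top 4195 [ 0.40940256 -0.24979447  0.06226736] [ 0.5570581  -0.10004287  0.12937377]
[83, 169, 178, 169, 139, 136, 169, 168, 175, 192, 173, 191, 172, 178, 175, 165, 156, 33, 0, 0, 0, 7, 119, 194, 198, 189, 171, 142, 166, 188] [-0.24979447 -0.10004287]
scene 2079 [ 0.40553315 -0.25030384  0.06199798] [ 0.55028095 -0.10001419  0.13296947]
[29, 56, 69, 77, 67, 80, 89, 82, 97, 113, 112, 89, 97, 89, 92, 97, 84, 20, 0, 0, 0, 3, 37, 89, 80, 80, 84, 80, 89, 98] [-0.25030384 -0.10001419]
```

View pics/crop.png

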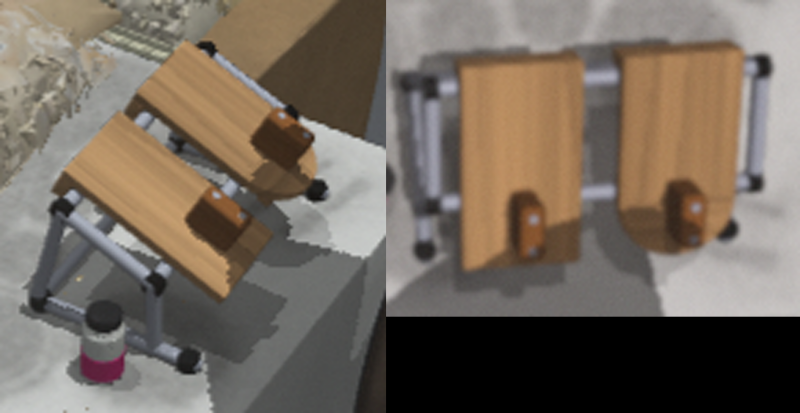

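The round-ended board is the right one in the top view (more negative y, around -0.207); the square-ended one is on the left. Next I'll fit the board's pose and refine the slab, whose mask was contaminated (160 mm instead of 130 mm).

Run:
```python
from h import *
s=load('scene');t=load('top')
for nm,c in(('top',t),('scene',s)):
    P=cloud(c);Q=P.reshape(-1,3);C=c['frame'].reshape(-1,3).astype(int)
    w=(Q[:,2]>.04)&(Q[:,2]<.2)&(C[:,0]-C[:,2]>25)&(Q[:,0]>.3)&(Q[:,0]<.62)
    for lab,lo,hi in(('round',-.27,-.155),('square',-.155,-.04)):
        q=Q[w&(Q[:,1]>lo)&(Q[:,1]<hi)]
        k=np.ones(len(q),bool)
        for _ in range(8):
            A=np.c_[q[:,:2],np.ones(len(q))];p=np.linalg.lstsq(A[k],q[k,2],rcond=None)[0];e=q[:,2]-A@p;k=abs(e)<.004
        n=np.array([-p[0],-p[1],1]);n/=np.linalg.norm(n)
        # edges: min/max y by x bins
        b=[]
        top=q[k]
        for x in np.arange(.455,.54,.006):
            z=top[abs(top[:,0]-x)<.004]
            if len(z)>10:b.append([x,z[:,1].min(),z[:,1].max()])
        b=np.array(b);yl=np.polyfit(b[:,0],b[:,1],1);yh=np.polyfit(b[:,0],b[:,2],1)
        print(nm,lab,'tilt',np.degrees(np.arccos(n[2])),'n',n.round(3),'yaw from edges',np.degrees(np.arctan([yl[0],yh[0]])),'y@.48',np.polyval(yl,.48),np.polyval(yh,.48),
          'x range',np.percentile(top[:,0],[.3,99.7]),'z',np.percentile(top[:,2],[.3,99.7]),'p',p)
        g=q[e>.02]; 
        if len(g): 
            tp=q[e>.028]; print('  grip n',len(g),'mean',g.mean(0),'top',tp.mean(0) if len(tp) else None,len(tp),'emax',np.percentile(e,99.8),'y rng',np.percentile(g[:,1],[1,99]))
    k=(Q[:,2]>.007)&(Q[:,2]<.02)&(Q[:,0]>.40)&(Q[:,0]<.68)&(Q[:,1]>.15)&(Q[:,1]<.37)&(C.max(1)-C.min(1)<30)
    m=cv2.morphologyEx(k.reshape(480,640).astype(np.uint8),cv2.MORPH_OPEN,np.ones((5,5)))
    _,l,st,_=cv2.connectedComponentsWithStats(m);i=1+st[1:,4].argmax();z=P[l==i]
    print(nm,'slab',st[i],cv2.minAreaRect(z[:,:2].astype(np.float32)),z.mean(0))
```

```text
top round tilt 25.292761657437005 n [-0.427 -0.024  0.904] yaw from edges [2.34470035 3.13490585] y@.48 -0.24808778661254074 -0.16595703888076324 x range [0.41393291 0.54838207] z [0.06320317 0.12738694] p [ 0.47180615  0.02638395 -0.12566348]
  grip n 220 mean [ 0.43725469 -0.20806781  0.11028328] top [ 0.43584354 -0.2084901   0.1109123 ] 196 emax 0.04001719700024092 y rng [-0.21871373 -0.20024565]
top square tilt 25.287587407966534 n [-0.427 -0.024  0.904] yaw from edges [2.82060536 3.15012909] y@.48 -0.13874021854978183 -0.05511150900960195 x range [0.4061968 0.5418078] z [0.06232172 0.12756178] p [ 0.47171501  0.02603295 -0.12570261]
  grip n 227 mean [ 0.43186489 -0.09823432  0.10992832] top [ 0.4304009  -0.0988466   0.11069803] 201 emax 0.03989275335507677 y rng [-0.10930458 -0.08988788]
top slab [ 204  184   67   92 5337] ((0.5393867492675781, 0.2661673128604889), (0.18863032758235931, 0.1313544511795044), 4.45015811920166) [0.53809799 0.26573131 0.01141736]
scene round tilt 25.079907990331996 n [-0.423 -0.024  0.906] yaw from edges [-16.80284892   2.8225427 ] y@.48 -0.2388384
[... 174 characters left out ...]
.10799738] top [ 0.43215779 -0.20631176  0.11072801] 138 emax 0.040256635279280015 y rng [-0.21668826 -0.19780945]
scene square tilt 24.884798303545377 n [-0.42  -0.019  0.907] yaw from edges [3.25424622 0.99184399] y@.48 -0.13958858553384224 -0.05353611857165998 x range [0.40287788 0.53901391] z [0.06370544 0.12846729] p [ 0.46338244  0.02108932 -0.12005734]
  grip n 209 mean [ 0.42700851 -0.09558863  0.10833508] top [ 0.42606436 -0.09677197  0.11068026] 158 emax 0.03997892765792014 y rng [-0.10839165 -0.08890155]
scene slab [ 174  291  123   90 6003] ((0.5371049046516418, 0.26603609323501587), (0.19130519032478333, 0.13319990038871765), 4.773578643798828) [0.53255103 0.26915616 0.0126056 ]
```

```bash
cat > plan.py <<'E'
from h import *
from scipy.spatial.transform import Rotation as R, Slerp
D=np.radians
def ori(yaw,tilt):  # tool x along yaw, z down tilted forward by tilt (deg)
    return R.from_euler('z',yaw,degrees=True)*R.from_euler('x',180,degrees=True)*R.from_euler('y',tilt,degrees=True)
def here():
    s=r.read_state();return np.array(s['tcp_pos']),R.from_quat(s['eef_rot'])
def rows(p0,R0,path,n):
    """path(f)->(p,R), f in 0..1; prints rounded rows"""
    p,q=p0.copy(),R0;T=[];W=[]
    for i in range(1,n+1):
        a,b=path(i/n)
        t=np.round(q.inv().apply(a-p),4);w=np.round(np.degrees((q.inv()*b).as_rotvec()),2)
        p=p+q.apply(t);q=q*R.from_rotvec(w,degrees=True);T.append(t.tolist());W.append(w.tolist())
    print('rot',W);print('tr',T);print('end',p,q.as_quat().round(4));return p,q
def lin(p0,R0,p1,R1):
    s=Slerp([0,1],R.concatenate([R0,R1]));return lambda f:(p0+f*(p1-p0),s(f))
E
python3 - <<'E'
from plan import *
p,q=here();o=ori(3.1,25)
g=np.array([.4453,-.208,.0842]);pre=g-.08*o.apply([0,0,1])
print(o.as_matrix().round(3),pre)
rows(p,q,lin(p,q,pre,o),18)
E
```

```text
[[ 0.905  0.054  0.422]
 [ 0.049 -0.999  0.023]
 [ 0.423  0.    -0.906]] [ 0.41154001 -0.20982838  0.15670462]
rot [[-0.19, 1.38, 0.86], [-0.2, 1.38, 0.86], [-0.19, 1.38, 0.86], [-0.2, 1.38, 0.86], [-0.19, 1.38, 0.86], [-0.19, 1.38, 0.86], [-0.2, 1.38, 0.86], [-0.19, 1.38, 0.86], [-0.2, 1.38, 0.86], [-0.19, 1.38, 0.86], [-0.19, 1.38, 0.86], [-0.2, 1.38, 0.86], [-0.19, 1.38, 0.86], [-0.19, 1.38, 0.86], [-0.2, 1.38, 0.86], [-0.19, 1.38, 0.86], [-0.2, 1.38, 0.86], [-0.19, 1.38, 0.86]]
tr [[0.0179, -0.0163, 0.0032], [0.0175, -0.0166, 0.0036], [0.0172, -0.0168, 0.0039], [0.0169, -0.0171, 0.0043], [0.0164, -0.0174, 0.0047], [0.0161, -0.0176, 0.0049], [0.0158, -0.0179, 0.0053], [0.0153, -0.0182, 0.0056], [0.0149, -0.0184, 0.0059], [0.0144, -0.0186, 0.0062], [0.0141, -0.0189, 0.0065], [0.0136, -0.0191, 0.0068], [0.0131, -0.0193, 0.007], [0.0127, -0.0195, 0.0072], [0.0122, -0.0198, 0.0075], [0.0117, -0.0199, 0.0077], [0.0113, -0.0202, 0.0079], [0.0107, -0.0203, 0.0081]]
end [ 0.41152331 -0.2098553   0.15672184] [ 0.9759  0.0264  0.2163 -0.0059]
```

Request:
play_rows --rot '[[-0.19,1.38,0.86],[-0.2,1.38,0.86],[-0.19,1.38,0.86],[-0.2,1.38,0.86],[-0.19,1.38,0.86],[-0.19,1.38,0.86],[-0.2,1.38,0.86],[-0.19,1.38,0.86],[-0.2,1.38,0.86],[-0.19,1.38,0.86],[-0.19,1.38,0.86],[-0.2,1.38,0.86],[-0.19,1.38,0.86],[-0.19,1.38,0.86],[-0.2,1.38,0.86],[-0.19,1.38,0.86],[-0.2,1.38,0.86],[-0.19,1.38,0.86],[0,0,0],[0,0,0]]' --translation '[[0.0179,-0.0163,0.0032],[0.0175,-0.0166,0.0036],[0.0172,-0.0168,0.0039],[0.0169,-0.0171,0.0043],[0.0164,-0.0174,0.0047],[0.0161,-0.0176,0.0049],[0.0158,-0.0179,0.0053],[0.0153,-0.0182,0.0056],[0.0149,-0.0184,0.0059],[0.0144,-0.0186,0.0062],[0.0141,-0.0189,0.0065],[0.0136,-0.0191,0.0068],[0.0131,-0.0193,0.007],[0.0127,-0.0195,0.0072],[0.0122,-0.0198,0.0075],[0.0117,-0.0199,0.0077],[0.0113,-0.0202,0.0079],[0.0107,-0.0203,0.0081],[0,0,0],[0,0,0]]' --claw '[0.2,0.2,0.2,0.2,0.2,0.2,0.2,0.2,0.2,0.2,0.2,0.2,0.2,0.2,0.2,0.2,0.2,0.2,0.2,0.2]'

```text
clock: 1.77
tcp_pos: [0.4117, -0.2093, 0.1567]
eef_rot: [0.976, 0.027, 0.216, -0.006]
wrist_force: [-0.1, 0.1, 0.6]
finger_gap: 0.0571
```

Run:
```python
from plan import *
s=grab('scene')
a=cv2.resize(s['frame'][100:280,300:460],(640,720),interpolation=2)[:600]
cv2.imwrite('pics/pre.png',a[...,::-1])
p,q=here();print(p,q.as_quat())
K=s['mtx']
for n,X in(('tcp',p),('grasp target',np.array([.4453,-.208,.0842]))):
    X=s['R']@X+s['t'];u=K@(X/X[2]);print(n,(u[:2]-[300,100])*4)
```

```text
[ 0.41173381 -0.21025055  0.15696758] [ 0.97593685  0.02708694  0.21629969 -0.00529163]
tcp [506.32821221 243.46065233]
grasp target [431.52109238 335.60986253]
```

View pics/pre.png

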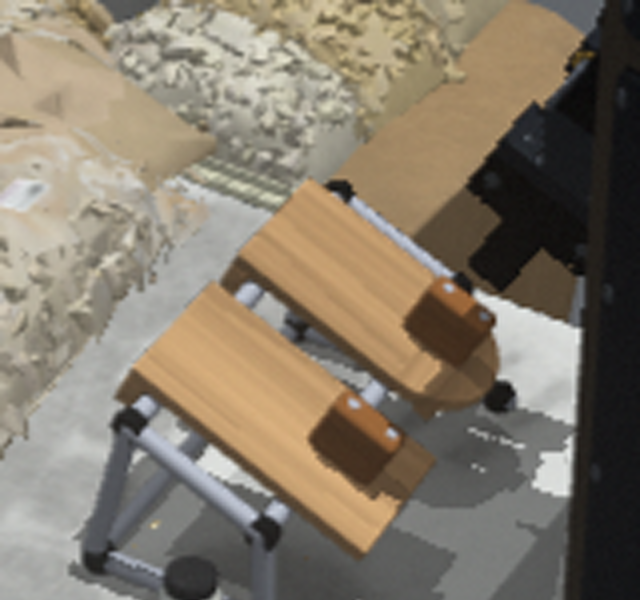

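The gripper is above and behind the round board's grip (block at about 450,320 in the crop), and the projected grasp target falls on the block. Approaching now.

Request:
play_rows --rot '[[0,0,0],[0,0,0],[0,0,0],[0,0,0],[0,0,0],[0,0,0],[0,0,0],[0,0,0],[0,0,0],[0,0,0],[0,0,0],[0,0,0]]' --translation '[[0,0,0.008],[0,0,0.008],[0,0,0.008],[0,0,0.008],[0,0,0.008],[0,0,0.008],[0,0,0.008],[0,0,0.008],[0,0,0.008],[0,0,0.008],[0,0,0],[0,0,0]]' --claw '[0.2,0.2,0.2,0.2,0.2,0.2,0.2,0.2,0.2,0.2,0.2,0.2]'

```text
clock: 2.82
tcp_pos: [0.4453, -0.2092, 0.0843]
eef_rot: [0.976, 0.026, 0.216, -0.005]
wrist_force: [-0.5, -0.3, -0.6]
finger_gap: 0.0567
```

Request:
play_rows --rot '[[0,0,0],[0,0,0],[0,0,0],[0,0,0],[0,0,0],[0,0,0],[0,0,0],[0,0,0],[0,0,0],[0,0,0]]' --translation '[[0,0,0],[0,0,0],[0,0,0],[0,0,0],[0,0,0],[0,0,0],[0,0,0],[0,0,0],[0,0,0],[0,0,0]]' --claw '[-0.2,-0.4,-0.6,-0.8,-1,-1,-1,-1,-1,-1]' --newtons 30

```text
clock: 3.65
tcp_pos: [0.4454, -0.2085, 0.0845]
eef_rot: [0.976, 0.026, 0.217, -0.005]
wrist_force: [-0.7, -0.8, 3.5]
finger_gap: 0.0178
```

Run:
```python
from plan import *
p,q=here();print(p,q.as_quat(),r.read_state()['wrist_force'],r.read_state()['finger_gap'])
yaw=D(3.1);lip=np.array([.537,-.203,.105]);h=R.from_euler('z',3.1,degrees=True)
ax=h.apply([0,1,0])
def path(f):
    S=R.from_rotvec(ax*D(25*f));return lip+S.apply(p-lip),S*q
pe,qe=rows(p,q,path,16)
print(qe.as_matrix().round(3))
```

```text
[ 0.44543737 -0.20853542  0.0845181 ] [ 0.97589993  0.02642451  0.21655075 -0.00518067] [-0.7114467  -0.81345296  3.4593966 ] 0.017764514543684495
rot [[0.0, -1.56, -0.0], [0.0, -1.56, -0.0], [0.0, -1.57, -0.01], [0.0, -1.56, 0.0], [0.0, -1.56, -0.0], [0.0, -1.56, -0.0], [0.0, -1.57, -0.0], [0.0, -1.56, -0.01], [0.0, -1.56, 0.0], [0.01, -1.56, -0.0], [-0.0, -1.57, -0.0], [-0.0, -1.56, -0.01], [-0.0, -1.56, 0.0], [-0.0, -1.56, 0.0], [-0.0, -1.57, -0.0], [-0.0, -1.56, -0.0]]
tr [[0.0006, 0.0, -0.0025], [0.0006, 0.0, -0.0025], [0.0006, 0.0, -0.0025], [0.0005, 0.0, -0.0025], [0.0006, 0.0, -0.0025], [0.0006, 0.0, -0.0025], [0.0006, 0.0, -0.0025], [0.0006, 0.0, -0.0025], [0.0006, 0.0, -0.0025], [0.0006, 0.0, -0.0025], [0.0006, 0.0, -0.0024], [0.0005, 0.0, -0.0025], [0.0006, 0.0, -0.0025], [0.0006, 0.0, -0.0025], [0.0006, 0.0001, -0.0025], [0.0006, -0.0, -0.0025]]
end [ 0.44540085 -0.20858179  0.12518251] [9.996e-01 2.720e-02 2.000e-04 6.000e-04]
[[ 0.999  0.054  0.   ]
 [ 0.054 -0.999 -0.001]
 [ 0.     0.001 -1.   ]]
```

Request:
play_rows --rot '[[0,-1.56,0],[0,-1.56,0],[0,-1.56,0],[0,-1.57,0],[0,-1.56,0],[0,-1.56,0],[0,-1.56,0],[0,-1.57,0]]' --translation '[[0.0006,0,-0.0025],[0.0006,0,-0.0025],[0.0006,0,-0.0025],[0.0005,0,-0.0025],[0.0006,0,-0.0025],[0.0006,0,-0.0025],[0.0006,0,-0.0025],[0.0006,0,-0.0025]]' --claw '[-1,-1,-1,-1,-1,-1,-1,-1]'

```text
clock: 4.32
tcp_pos: [0.4429, -0.2084, 0.1048]
eef_rot: [0.994, 0.027, 0.108, -0.002]
wrist_force: [0.3, 0.6, -0.7]
finger_gap: 0.0178
```

Request:
play_rows --rot '[[0,-1.56,0],[0,-1.56,0],[0,-1.56,0],[0,-1.57,0],[0,-1.56,0],[0,-1.56,0],[0,-1.56,0],[0,-1.57,0],[0,0,0],[0,0,0],[0,0,0],[0,0,0],[0,0,0],[0,0,0]]' --translation '[[0.0006,0,-0.0025],[0.0006,0,-0.0025],[0.0006,0,-0.0025],[0.0005,0,-0.0025],[0.0006,0,-0.0025],[0.0006,0,-0.0025],[0.0006,0,-0.0025],[0.0006,0,-0.0025],[0,0,0],[0,0,0],[0,0,0],[0,0,0],[0,0,0],[0,0,0]]' --claw '[-1,-1,-1,-1,-1,-1,-1,-1,-1,-1,-1,-1,-1,-1]'

```text
clock: 5.48
tcp_pos: [0.4451, -0.2083, 0.125]
eef_rot: [1.0, 0.027, 0.0, 0.0]
wrist_force: [-0.1, -0.2, -0.7]
finger_gap: 0.0181
```

```bash
cat > board.py <<'E'
from plan import *
def fit(c,ylo,yhi,xlo=.3,xhi=.62,zlo=.03):
    Q=cloud(c).reshape(-1,3);C=c['frame'].reshape(-1,3).astype(int)
    q=Q[(Q[:,2]>zlo)&(Q[:,2]<.3)&(C[:,0]-C[:,2]>25)&(Q[:,0]>xlo)&(Q[:,0]<xhi)&(Q[:,1]>ylo)&(Q[:,1]<yhi)]
    z0=np.median(q[:,2]);k=abs(q[:,2]-z0)<.03
    for _ in range(10):
        A=np.c_[q[:,:2],np.ones(len(q))];p=np.linalg.lstsq(A[k],q[k,2],rcond=None)[0];e=q[:,2]-A@p;k=abs(e)<.004
    n=np.array([-p[0],-p[1],1]);n/=np.linalg.norm(n);t=q[k]
    print('n',len(t),'tilt',np.degrees(np.arccos(n[2])).round(2),'normal',n.round(3),'min',np.percentile(t,.3,0).round(4),'max',np.percentile(t,99.7,0).round(4),'medz',np.median(t[:,2]).round(4))
    return t
E
python3 - <<'E'
from board import *
s=grab('scene');t=grab('top')
for c in(s,t): fit(c,-.27,-.155)
a=cv2.resize(s['frame'][100:280,300:460],(533,600),interpolation=2)
cv2.imwrite('pics/lev.png',a[...,::-1]);print(here()[0],r.read_state()['wrist_force'])
E
```

```text
n 1261 tilt 0.15 normal [0.    0.003 1.   ] min [ 0.4047 -0.2457  0.1179] max [ 0.5533 -0.1598  0.1257] medz 0.122
n 1582 tilt 0.22 normal [0.    0.004 1.   ] min [ 0.4066 -0.2449  0.1168] max [ 0.5549 -0.1618  0.124 ] medz 0.1205
[ 0.44511344 -0.20835406  0.12508602] [-0.17498569 -1.09839498 -2.08529162]
```

View pics/lev.png

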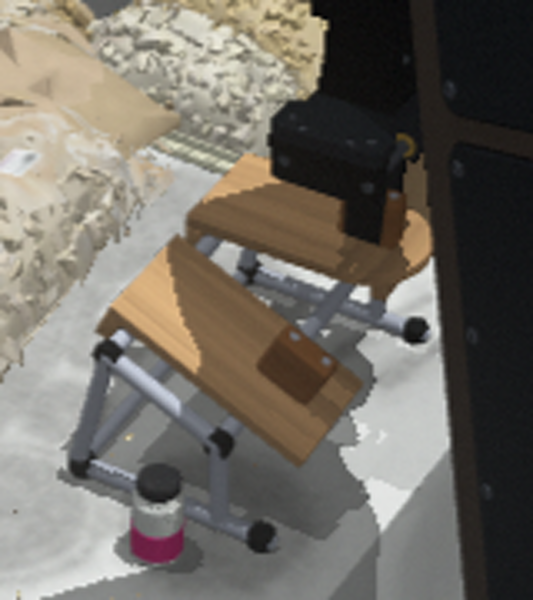

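The board is level (tilt about 0.2°) with its top face at z ≈ 0.121, as expected with the lip on the rail, and it was held there for 0.5 s. Lifting now.

Request:
play_rows --rot '[[0,0,0],[0,0,0],[0,0,0],[0,0,0],[0,0,0],[0,0,0],[0,0,0],[0,0,0],[0,0,0],[0,0,0],[0,0,0],[0,0,0]]' --translation '[[0,0,-0.004],[0,0,-0.006],[0,0,-0.007],[0,0,-0.007],[0,0,-0.008],[0,0,-0.008],[0,0,-0.008],[0,0,-0.008],[0,0,-0.008],[0,0,-0.006],[0,0,0],[0,0,0]]' --claw '[-1,-1,-1,-1,-1,-1,-1,-1,-1,-1,-1,-1]'

```text
clock: 6.58
tcp_pos: [0.4453, -0.2083, 0.1954]
eef_rot: [1.0, 0.027, 0.0, 0.001]
wrist_force: [-0.1, 0.2, -1.9]
finger_gap: 0.0179
```

Run:
```python
from board import *
s=grab('scene');t=grab('top')
for c in(s,t): fit(c,-.27,-.155,zlo=.14)
for c in(s,t): fit(c,-.155,-.04)
P=cloud(t)
m=P[(P[...,1]>.33)&(P[...,1]<.45)&(P[...,0]>.45)&(P[...,0]<.65)];print('cup',np.nanmax(m[:,2]),m[m[:,2]>.03].min(0),m[m[:,2]>.03].max(0))
p,q=here();o=ori(4.5,0);e=np.array([.538-.035*np.cos(D(4.5)),.266-.035*np.sin(D(4.5)),p[2]])
print(p,e,q.inv().apply(e-p)/19,np.degrees((q.inv()*o).as_rotvec()),r.read_state()['finger_gap'])
rows(p,q,lin(p,q,e,o),19)
```

```text
n 1396 tilt 0.38 normal [-0.003  0.006  1.   ] min [ 0.404  -0.245   0.1881] max [ 0.5525 -0.1593  0.1957] medz 0.1921
n 1870 tilt 0.15 normal [-0.     0.003  1.   ] min [ 0.4055 -0.2447  0.1873] max [ 0.5553 -0.1604  0.1939] medz 0.1906
n 1853 tilt 24.99 normal [-0.422 -0.021  0.906] min [ 0.4034 -0.1398  0.0626] max [ 0.5394 -0.0515  0.1286] medz 0.1003
n 2843 tilt 25.24 normal [-0.426 -0.021  0.905] min [ 0.4061 -0.1402  0.0627] max [ 0.5407 -0.0534  0.1271] medz 0.099
cup 0.08941074850558177 [0.52132551 0.3621767  0.03004454] [0.58470382 0.43276481 0.08941075]
[ 0.44513108 -0.20818926  0.19484445] [0.50310789 0.26325393 0.19484445] [ 4.38602829e-03 -2.46119588e-02 -1.89897656e-05] [ 0.04024669  0.02127915 -1.40642809] 0.0177776810623705
rot [[0.0, 0.0, -0.07], [0.0, 0.0, -0.08], [0.01, 0.0, -0.07], [-0.0, 0.0, -0.08], [0.0, 0.01, -0.07], [0.0, -0.0, -0.07], [0.0, -0.0, -0.08], [0.01, -0.0, -0.07], [-0.0, 0.0, -0.08], [0.0, 0.0, -0.07], [0.0, 0.0, -0.07], [0.01, 0.0, -0.08], [-0.0, 0.0, -0.07], [-0.0, 0.01, -0.08], [0.0, -0.0, -0.07], [0.0, -0.0, -0.07], [0.01, -0.0, -0.08], [-0.0, 0.0, -0.07], [0.0, 0.0, -0.08]]
tr [[0.0044, -0.0246, -0.0], [0.0044, -0.0246, -0.0], [0.0045, -0.0246, -0.0001], [0.0044, -0.0246, 0.0], [0.0045, -0.0246, 0.0], [0.0046, -0.0246, -0.0], [0.0046, -0.0246, -0.0], [0.0046, -0.0245, -0.0], [0.0046, -0.0246, -0.0], [0.0047, -0.0246, -0.0], [0.0047, -0.0245, -0.0001], [0.0047, -0.0246, 0.0], [0.0048, -0.0245, 0.0], [0.0048, -0.0245, 0.0], [0.0048, -0.0246, 0.0], [0.0049, -0.0245, 0.0], [0.0049, -0.0245, 0.0], [0.0049, -0.0245, 0.0], [0.005, -0.0245, 0.0]]
end [0.50314848 0.26324129 0.19485332] [ 0.9992  0.0393 -0.      0.    ]
```

Request:
play_rows --rot '[[0,0,-0.07],[0,0,-0.08],[0,0,-0.07],[0,0,-0.08],[0,0,-0.07],[0,0,-0.07],[0,0,-0.08],[0,0,-0.07],[0,0,-0.08],[0,0,-0.07],[0,0,-0.07],[0,0,-0.08],[0,0,-0.07],[0,0,-0.08],[0,0,-0.07],[0,0,-0.07],[0,0,-0.08],[0,0,-0.07],[0,0,-0.08]]' --translation '[[0.0044,-0.0246,0],[0.0044,-0.0246,0],[0.0045,-0.0246,0],[0.0044,-0.0246,0],[0.0045,-0.0246,0],[0.0046,-0.0246,0],[0.0046,-0.0246,0],[0.0046,-0.0245,0],[0.0046,-0.0246,0],[0.0047,-0.0246,0],[0.0047,-0.0245,0],[0.0047,-0.0246,0],[0.0048,-0.0245,0],[0.0048,-0.0245,0],[0.0048,-0.0246,0],[0.0049,-0.0245,0],[0.0049,-0.0245,0],[0.0049,-0.0245,0],[0.005,-0.0245,0]]' --claw '[-1,-1,-1,-1,-1,-1,-1,-1,-1,-1,-1,-1,-1,-1,-1,-1,-1,-1,-1]'

```text
clock: 8.27
tcp_pos: [0.5031, 0.2644, 0.194]
eef_rot: [0.999, 0.039, -0.0, 0.001]
wrist_force: [1.2, -1.3, -1.5]
finger_gap: 0.0177
```

Request:
play_rows --rot '[[0,0,0],[0,0,0],[0,0,0],[0,0,0],[0,0,0],[0,0,0],[0,0,0],[0,0,0],[0,0,0],[0,0,0],[0,0,0],[0,0,0],[0,0,0]]' --translation '[[0,0,0],[0,0,0],[0,0,0.012],[0,0,0.014],[0,0,0.014],[0,0,0.014],[0,0,0.014],[0,0,0.014],[0,0,0.014],[0,0,0.014],[0,0,0.01],[0,0,0],[0,0,0]]' --claw '[-1,-1,-1,-1,-1,-1,-1,-1,-1,-1,-1,-1,-1]'

```text
clock: 9.35
tcp_pos: [0.5033, 0.2624, 0.0745]
eef_rot: [0.999, 0.039, -0.0, 0.001]
wrist_force: [-0.5, 0.2, -1.5]
finger_gap: 0.0179
```

Run:
```python
from board import *
s=grab('scene');t=grab('top')
for c in(s,t):
    q=fit(c,.17,.325,.4,.68,zlo=.055);print(cv2.minAreaRect(q[:,:2].astype(np.float32)))
p,q=here();print(p,q.as_matrix().round(3),r.read_state()['wrist_force'],r.read_state()['finger_gap'])
im=np.hstack([cv2.resize(s['frame'][230:420,130:330],(420,400)),cv2.resize(t['frame'][150:300,150:300],(380,400))])
cv2.imwrite('pics/low.png',im[...,::-1])
```

```text
n 1014 tilt 0.46 normal [-0.     0.008  1.   ] min [0.4617 0.2218 0.0668] max [0.6074 0.3121 0.0747] medz 0.0709
((0.5293400287628174, 0.28651493787765503), (0.1517748087644577, 0.08139561861753464), 38.393775939941406)
n 605 tilt 1.29 normal [-0.002 -0.022  1.   ] min [0.4823 0.225  0.0669] max [0.6143 0.2674 0.074 ] medz 0.0704
((0.5517573952674866, 0.2316700965166092), (0.13793624937534332, 0.03821897506713867), 16.031587600708008)
[0.50369673 0.26288669 0.07534583] [[ 0.997  0.078  0.001]
 [ 0.078 -0.997 -0.001]
 [ 0.001  0.001 -1.   ]] [ 0.71986477 -0.10518269 -1.74572065] 0.017702138702745344
```

View pics/low.png

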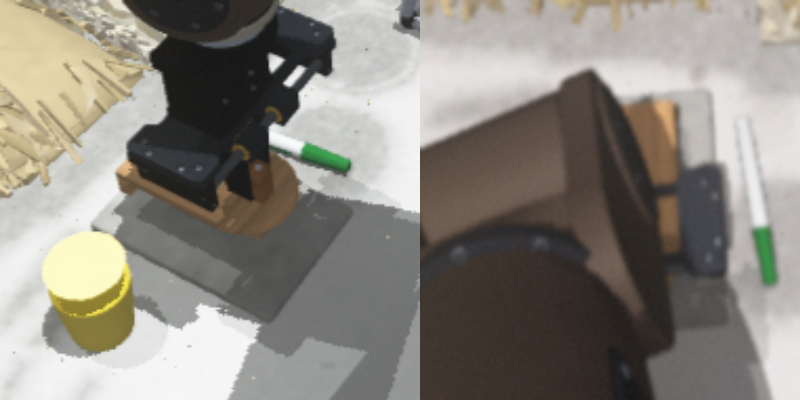

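The board is over the slab, level, and 31 mm above standing. The cup (about 85,290 in the left crop) and the marker are both clear. Lowering now.

Request:
play_rows --rot '[[0,0,0],[0,0,0],[0,0,0],[0,0,0],[0,0,0],[0,0,0],[0,0,0],[0,0,0],[0,0,0],[0,0,0],[0,0,0]]' --translation '[[0,0,0.006],[0,0,0.006],[0,0,0.006],[0,0,0.005],[0,0,0.003],[0,0,0.002],[0,0,0.001],[0,0,0.001],[0,0,0.001],[0,0,0],[0,0,0]]' --claw '[-1,-1,-1,-1,-1,-1,-1,-1,-1,-1,-1]'

```text
clock: 10.37
tcp_pos: [0.5035, 0.263, 0.044]
eef_rot: [0.999, 0.039, 0.0, 0.0]
wrist_force: [-1.0, 0.1, 2.5]
finger_gap: 0.0178
```

Request:
play_rows --rot '[[0,0,0],[0,0,0],[0,0,0]]' --translation '[[0,0,0.0007],[0,0,0],[0,0,0]]' --claw '[-1,-1,-1]'

```text
clock: 10.62
tcp_pos: [0.5035, 0.263, 0.044]
eef_rot: [0.999, 0.039, 0.0, 0.0]
wrist_force: [-2.8, -1.9, 11.3]
finger_gap: 0.0177
```

Contact is firm at 11 N. Releasing, then withdrawing straight up.

Request:
play_rows --rot '[[0,0,0],[0,0,0],[0,0,0],[0,0,0],[0,0,0],[0,0,0],[0,0,0],[0,0,0]]' --translation '[[0,0,-0.0005],[0,0,0],[0,0,0],[0,0,0],[0,0,0],[0,0,0],[0,0,0],[0,0,0]]' --claw '[-1,-0.55,-0.4,-0.2,-0.1,0,0,0]'

```text
clock: 11.28
tcp_pos: [0.5033, 0.263, 0.0434]
eef_rot: [0.999, 0.039, 0.0, 0.001]
wrist_force: [0.1, 0.4, -0.3]
finger_gap: 0.047
```

Request:
play_rows --rot '[[0,0,0],[0,0,0],[0,0,0],[0,0,0],[0,0,0],[0,0,0],[0,0,0],[0,0,0],[0,0,0],[0,0,0],[0,0,0],[0,0,0],[0,0,0],[0,0,0],[0,0,0],[0,0,0]]' --translation '[[0,0,-0.005],[0,0,-0.01],[0,0,-0.015],[0,0,-0.02],[0,0,-0.02],[0,0,-0.02],[0,0,-0.02],[0,0,-0.02],[-0.01,0.02,-0.01],[-0.01,0.03,0],[-0.01,0.03,0],[-0.01,0.03,0],[-0.01,0.03,0],[-0.01,0.03,0],[0,0,0],[0,0,0]]' --claw '[0,0,0,0,0,0,0,0,0,0,0,0,0,0,0,0]'

```text
clock: 12.62
tcp_pos: [0.4569, 0.0879, 0.1847]
eef_rot: [0.999, 0.038, 0.001, 0.0]
wrist_force: [0.4, -0.3, 0.3]
finger_gap: 0.0479
```

Run:
```python
from board import *
s=grab('scene');t=grab('top')
for c in(s,t):
    q=fit(c,.17,.335,.4,.68,zlo=.028);print(cv2.minAreaRect(q[:,:2].astype(np.float32)))
    fit(c,-.155,-.04)
st=r.read_state();print(st['tcp_pos'],st['wrist_force'],st['finger_gap'],st['clock'],abs(st['qvel']).max())
im=np.hstack([cv2.resize(s['frame'][230:420,130:330],(420,400)),cv2.resize(t['frame'][150:300,150:300],(380,400))])
cv2.imwrite('pics/end.png',im[...,::-1])
```

```text
n 2542 tilt 0.08 normal [-0.001  0.001  1.   ] min [0.4629 0.2229 0.0367] max [0.6119 0.3119 0.0444] medz 0.0406
((0.5366841554641724, 0.2659931778907776), (0.15125085413455963, 0.0868339017033577), 4.5792927742004395)
n 1614 tilt 24.98 normal [-0.422 -0.021  0.906] min [ 0.4031 -0.141   0.063 ] max [ 0.5253 -0.0536  0.1222] medz 0.0964
n 2365 tilt 0.16 normal [-0.001 -0.002  1.   ] min [0.4665 0.2267 0.0355] max [0.6129 0.3116 0.0429] medz 0.0393
((0.5386624336242676, 0.26565787196159363), (0.1484230011701584, 0.08524584025144577), 4.55290412902832)
n 2923 tilt 25.3 normal [-0.427 -0.024  0.904] min [ 0.4061 -0.1418  0.0622] max [ 0.5419 -0.0534  0.1277] medz 0.0991
[0.45721373 0.08928099 0.18430099] [-0.39653711  0.15573299  0.39727579] 0.04773127510768918 12.7167 0.01892217808152951
```

View pics/end.png

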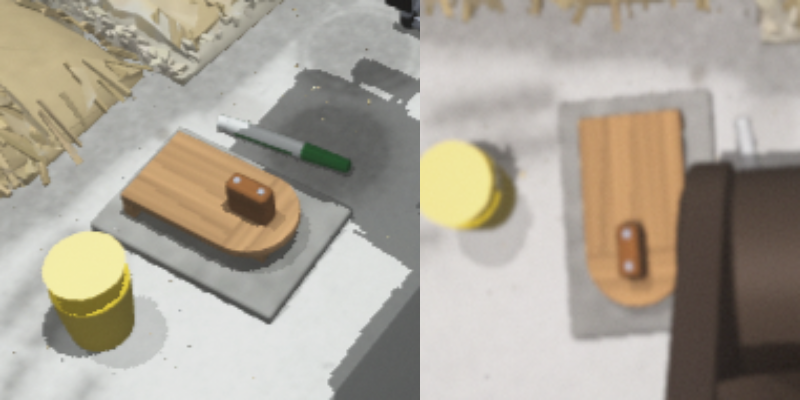

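The board stands centred and level on the slab, the square board has not moved, and the gripper is clear. Handing in.

```bash
python3 -c "
from plant import r
print(r.job_done())"
```

```text
the job is handed in; nothing more can be done
None
```

The round-ended board now stands on its feet in the middle of the slab, released. I handed the job in at about 12.7 s of the 46 s allowed.

- **On the way:** I gripped the block and swung the board 25° about the lip point. It was level to about 0.2° with its top face at 0.121 m, the height expected with the lip still on the rail. I held it there for about half a second, then lifted it 70 mm straight up; the cameras showed it still level within about 0.4°. I carried it over and lowered it until it pressed on the slab with about 11 N, and only then let go.
- **Last checks, round board:** The cameras put its centre about 1–2 mm from the slab's centre and its length within about 0.3° of the slab's. It is level within 0.2°, with its top face at 0.040 m as expected for standing on its feet.
- **Last checks, the rest:** The square-ended board still hangs at 25°, within about 2 mm of where it was. The gripper is clear and touches nothing.

The one disagreement was a passing one. With the arm in the way, the rectangle fits of the board just before lowering were unreliable, but the fits after release agree well. At the end the arm also partly hid the square board from the scene camera, so its position comes mainly from the top camera.

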